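Set up the folding work lamp to light the vice

TASK

Set up the work lamp to light the vice: swing the folded stand out of its back until it snaps into its end notch, then pick the lamp up by its carry handle and set it down gently, standing on its lower edge and the stand, with the lens facing the vice jaws. Leave the collet, the brass collar and the stepped bush that lie beside the lamp where they are.

Things in the scene. Friction and masses are not known exactly. Their poses are not given: they have to be found in the camera images.
- work_lamp: LED work lamp, about 0.95 kg: grey metal housing in a black rubber frame, 160 (x) x 164 (y) x 30 mm (z), loose, at first lying face down. Origin: centre of the lens face, at trolley height while it lies. +x points to its top (carry handle), +z out of its back, the lens looks along -z. Lifted by its top about its lower edge, it ends up looking the way its +x pointed while it lay.
- lamp_rear_edge (a point): Middle of the lamp's lower rear edge, at x = -80, y = 0, z = 30 mm of its frame. Set up, the lamp rests on this edge and on the stand's foot, leaning back 10 degrees (+x 10 degrees off vertical), with the handle bar 202 mm up and 31 mm behind this edge. Lying, the lamp slides at a sideways push of about 5 N, and its open stand, pushed sideways at the foot with about 4.5 N, tips it up.
- lamp_stand (a joint): Stand's angle, rad: 0 folded along the lamp's +x, 1.57 square to the back, 2.00 end stop. Turns about the lamp's y through stand_pivot; stays where left (friction 0.07 N m). From 1.5 a cam rides up on a spring plunger: 0.25 N m, about 3 N at the foot, takes it over the crest at 1.85; then it snaps on to 2.00, seated (down to 1.97 under load), held by 0.44 N m. If not past the crest it will fold.
- stand_pivot (a point): Middle of the stand's hinge axis, at x = -15, y = 0, z = 44 mm of the lamp's frame; the axis runs along the lamp's y. Beside it on the back: battery housing (x -73 to +1, y -44 to +44, up to z = 54 mm), pivot lugs at y = +-58 up to z = 81, plunger at y = +62 up to z = 90 mm. From the battery to the top the back is at z = 30, fins to 34 mm.
- stand_foot (a point): Centre of the stand's foot, 85 mm from the pivot: a black rubber boot, 96 mm along y, 10 mm along the arms, 24 mm in the direction of swing, amid the cross piece of a U of steel strip (arms at y = +-65 mm). Folded, it stands 32 to 56 mm above the trolley and is pinched from above across its 10 mm; near upright, across its 24 mm; over 25 mm free on either side.
- lamp_handle (a point): Middle of the carry handle's bar: round black rubber grip 15 mm thick, 84 mm long, along the lamp's y, at x = +124, y = 0, z = 24 mm of its frame; 36 mm free between bar and housing. The bar can turn between the fingers.
- vice_jaws (a point): Top of the gap between the jaws of the blue machine vice, 64 mm above the trolley. The vice is fixed; it measures about 250 x 110 mm.
- collet_1: Steel collet, a cone 27 mm wide and 32 mm high, standing loose beside the lamp. Origin: centre of its underside.
- brass_collar: Brass collar, 32 mm wide and 18 mm high, lying loose beside the lamp. Origin: centre of its underside.
- stepped_bush: Stepped steel bush, 44 mm wide at its flange and 34 mm high, standing loose on the other side of the lamp. Origin: centre of its underside.
- blue_trolley: The trolley that all stands on; its top is z = 0, its left edge is at y = +0.24, its near edge at x = 0.35. Between x = 0.43 and 0.66 and y = -0.12 and +0.20 nothing stands on it but the lamp and the three small parts beside it.

How it is judged:
By the outcome, as a careful person would: the job done as asked, in the order asked, and still so for the second after the job is handed in, with the robot touching nothing.
It also fails if it takes over 72 s, if anything falls off the work surface, if the arm or the gripper's body presses on something with over 40 N, if the wrist force passes 120 N, or if a joint passes its speed limit or range.

ROBOT

A 6-joint arm with a two-finger parallel gripper is mounted at the origin on a cart in front of the work surface, level with it; the furniture and walls round the work are solid. World frame = base frame: x ahead of the robot, y to its left, z up, the work surface at z = 0. Lengths are in m, angles in rad, forces in N, time in s.
With the tool pointing down it reaches from about 0.375 to 0.9 m from the base axis. Payload 3.1 kg.
Tool frame: the origin (TCP) lies midway between the tips of the shut fingers; the grasp point (between the pads) lies 19 mm behind it; z points along the fingers, y is the line along which they close (so a half turn about z gives the same grasp; the last joint's range is limited). The gripper opens to 87 mm and grips with 3 to 60 N. Pads are 19 mm wide; open, the fingers measure 117 mm over their backs; the gripper's body (75 mm by 190 mm) begins 51 mm behind the grasp point.
Start: joints at [0.995, 0.527, 1.433, -0, 1.181, -0.178], TCP at [0.242, 0.576, 0.187] pointing down, gripper open.
Joint ranges: [-3.08, 3.08], [-0.75, 2.2], [0.22, 2.44], [-1.43, 4.57], [0, 2.65], [-2.85, 2.85]. Speed limits (rad/s): [2.79, 2.79, 3.14, 3.14, 3.14, 3.14].

INTERFACE

Orientations are given as a unit quaternion [x, y, z, w].
In Python, from rig import get_obs, cams, job gives the robot as it stands.
- The arm moves only by the tool servo_tool, never from a script. Its argument "moves" is text: rows parted by semicolons, each of 5 numbers parted by spaces: the shift along the tool's x, y, z in m, then the turn about the tool's z in degrees, then the finger opening in m, from 0 to 0.087. In form: dx dy dz spin claw; .... A call has 1 to 10 rows; each row is the pose to reach, as a shift and turn from the pose commanded when the call began, along the tool's axes at that moment; what a row does not reach only later rows make up. A row lasts 1/12 s, in which the tool goes at most 41.7 mm and 7.16 degrees, less where a joint would pass 70% of its speed; a pose out of reach is approached as far as the arm can. A call with a gripper value outside its range is refused whole. The fingers move at their own pace and stop on an object; "grip_force" is the grip in N (left out, the last holds). Time passes only in rows, so rows that repeat a pose let the fingers close. It gives the time, the measured TCP pose, the force, the opening and the grip force at its end, in the units of the state.
- get_obs(): the state, without advancing time (a new reading comes with each control period).
- cams.camera(name): name is "scene" or "top" or "wrist"; returns the picture (420x560x3 uint8, blue, green, red); there is no depth.
- cams.camera_model(name): a dict with "fx", "fy", "cx", "cy" (pixels), "dist" ([k1, k2, p1, p2, k3] as OpenCV has them; the pictures are not rectified), "R" (3x3) and "t" (3): a world point X has camera coordinates R X + t. Camera axes: x right, y down, z forward; pixel columns grow to the right and rows downward; lengths in m; the calibration is good to about 2 mm. A picture is of the moment at which its call begins: read the wrist's pose just before it. camera_model takes no time and is no camera call; for the wrist camera it gives the pose at the moment of the call.
- job.hand_in(): hands the job in; it is judged then, once.
The state is a dict: "time": time; "q": joint angles; "joint_velocities": joint speeds; "joint_torque": joint torques, N m; "position": TCP position; "tool_rot": TCP orientation; "ft_force": force on the tool from outside, world axes, zero at the start; "moment": the same for the moment, N m; "grip_width": finger opening in m; "grip_force": force on a finger pad.
Only numpy, scipy, OpenCV 4.12 (cv2) and the standard library are available. Lean on these libraries where they do the work, as an engineer would, in place of code of your own. Each camera call takes 0.05 s, during which the arm holds its last target. There are 200 camera calls.

## Working session

There is one attempt and no reset: what is moved stays moved. The work goes in short steps, Python scripts to look and compute and a tool call to move; the robot and the scene stay as the last step left them, time stands still between calls to the robot, and variables do not carry over. Pictures are saved under pics/ and viewed, at most 10 in all, crops included, and the job is handed in when it is done.

Besides the shell and the picture viewer there is one more tool, called after "Request:" as name(argument=value, ...) on one line, values as JSON. servo_tool: Moves the arm, as the interface text tells. Its arguments: {"type":"object","properties":{"moves":{"type":"string"},"grip_force":{"type":"number"}},"required":["moves"]}

```bash
mkdir -p pics; ls; python3 - <<'E'
from rig import get_obs,cams,job
import cv2
for n in("scene","top"):
    im=cams.camera(n);cv2.imwrite(f"pics/{n}0.png",im)
    m=cams.camera_model(n);print(n,m)
o=get_obs();print(o)
E
```

```text
pics
scene {'fx': 474.4744363973029, 'fy': 474.4744363973029, 'cx': 275.2370100664068, 'cy': 207.20305841641115, 'dist': array([-0.09404566,  0.        ,  0.        ,  0.        ,  0.        ]), 'R': array([[ 0.6659163 , -0.74588846, -0.01434889],
       [-0.31809269, -0.26648484, -0.90983673],
       [ 0.67481295,  0.61043939, -0.41471826]]), 't': array([-0.46938605, -0.17098976,  1.17214483])}
top {'fx': 427.48830242199165, 'fy': 427.48830242199165, 'cx': 278.81070209931465, 'cy': 209.50797232058576, 'dist': array([0.0064382, 0.       , 0.       , 0.       , 0.       ]), 'R': array([[ 0.0218436 , -0.99975711, -0.00292886],
       [-0.99673268, -0.02154948, -0.07784332],
       [ 0.07776129,  0.00461967, -0.9969613 ]]), 't': array([-0.11835827,  0.5148287 ,  1.10509127])}
{'time': 0.1, 'q': array([ 9.94505347e-01,  5.28403426e-01,  1.43375032e+00, -2.52726289e-05,
        1.18139947e+00, -1.78513708e-01]), 'joint_velocities': array([-0.00158223, -0.00204659, -0.0021683 , -0.00086965, -0.00014056,
        0.00043406]), 'joint_torque': array([ 1.12860901e-04, -4.40984631e+01, -1.77150249e+01,  6.35220297e-02,
        5.34341822e-02, -5.01398586e-05]), 'position': array([0.24169695, 0.57559587, 0.18595857]), 'tool_rot': array([ 1.97575189e-01,  9.80287245e-01, -9.15600666e-04, -3.50377299e-04]), 'ft_force': array([-0.63295566, -0.50074709, -0.07240448]), 'moment': array([ 0.00750342, -0.02805241, -0.03532161]), 'grip_force': 0.0, 'grip_width': 0.08703932178129412}
```

View pics/top0.png

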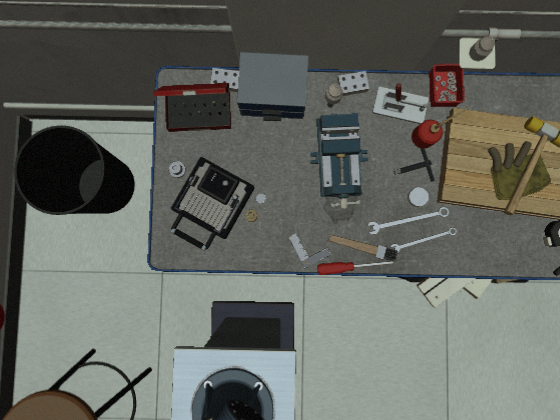

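View pics/scene0.png

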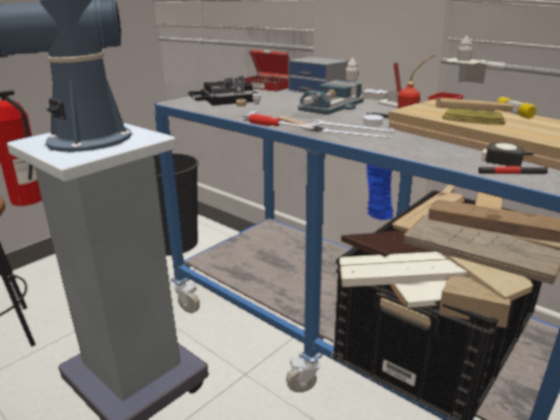

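The top view shows the lamp at about (213,197) with its handle at (188,240), so its +x points toward the robot and to the left. The vice is at (340,167), and the small parts are at (177,169), (261,198) and (250,216). I'll enlarge this area next.

```bash
cat > h.py <<'E'
import numpy as np,cv2
from rig import get_obs,cams,job
from scipy.spatial.transform import Rotation as Ro
def ray(m,uv):
    K=np.array([[m["fx"],0,m["cx"]],[0,m["fy"],m["cy"]],[0,0,1]])
    p=cv2.undistortPoints(np.array(uv,float).reshape(-1,1,2),K,np.array(m["dist"])).reshape(-1,2)
    d=np.c_[p,np.ones(len(p))]@m["R"]; return -m["R"].T@m["t"],d
def onz(m,uv,z):
    c,d=ray(m,uv); return c+d*((z-c[2])/d[:,2])[:,None]
def proj(m,X):
    K=np.array([[m["fx"],0,m["cx"]],[0,m["fy"],m["cy"]],[0,0,1]])
    return cv2.projectPoints(np.array(X,float).reshape(-1,1,3),cv2.Rodrigues(m["R"])[0],m["t"],K,np.array(m["dist"]))[0].reshape(-1,2)
E
python3 - <<'E'
from h import *
im=cv2.imread("pics/top0.png")
c=cv2.resize(im[100:260,160:370],None,fx=3.8,fy=3.75,interpolation=cv2.INTER_CUBIC)
cv2.imwrite("pics/c0.png",c)
m=cams.camera_model("top")
print(onz(m,[(213,197),(188,240),(177,169),(261,198),(250,216)],0.03).round(3),onz(m,[(341,170)],.064).round(3))
E
```

```text
[[ 0.546  0.066  0.03 ]
 [ 0.432  0.127  0.03 ]
 [ 0.617  0.163  0.03 ]
 [ 0.546 -0.06   0.03 ]
 [ 0.498 -0.033  0.03 ]] [[ 0.618 -0.263  0.064]]
```

View pics/c0.png

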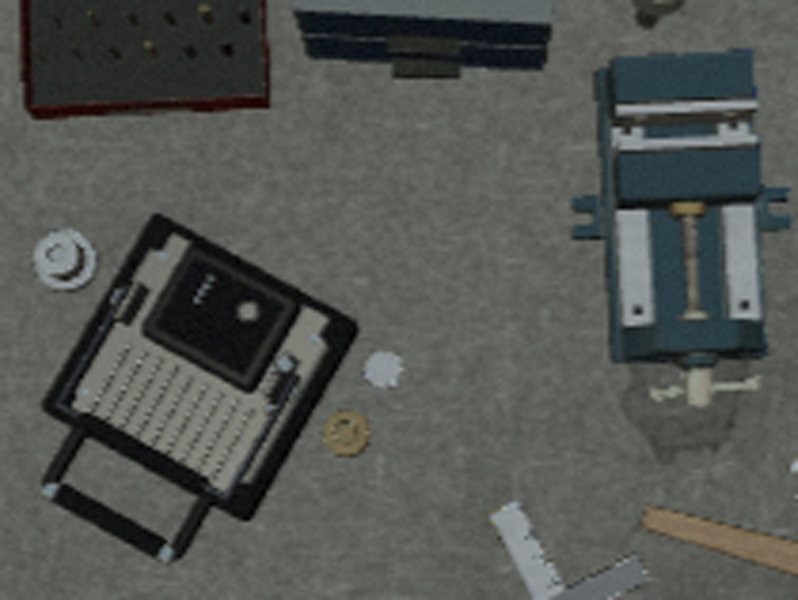

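The crop shows the lamp's frame corners at crop pixels (157,215), (355,325), (248,518) and (45,407). The handle bar ends are at (50,490) and (168,553), and the jaw gap is at about (685,118). The bush is at (65,260), the collet at (383,369) and the collar at (347,433).

```bash
python3 - <<'E'
from h import *
m=cams.camera_model("top")
def w(c,z): return onz(m,[(160+a/3.8-.4,100+b/3.75-.4) for a,b in c],z)
c=w([(157,215),(355,325),(248,518),(45,407)],.03);print(c.round(3))
print(np.linalg.norm(c-np.roll(c,-1,0),axis=1).round(3))
h=w([(50,490),(168,553)],.024); print(h.round(3))
top=(c[2]+c[3])/2;bot=(c[0]+c[1])/2;C=c.mean(0)
for a in(top-bot,h.mean(0)-C,): print(np.degrees(np.arctan2(a[1],a[0])))
for a in (c[3]-c[2],c[0]-c[1],h[0]-h[1]):print("y",np.degrees(np.arctan2(a[1],a[0])))
print("C",C,np.linalg.norm(h.mean(0)-C))
print("jaw",w([(685,118)],.064),w([(65,260),(383,369),(347,433)],.02).round(3))
E
```

```text
[[ 0.651  0.101  0.03 ]
 [ 0.576 -0.038  0.03 ]
 [ 0.44   0.031  0.03 ]
 [ 0.514  0.173  0.03 ]]
[0.158 0.153 0.16  0.155]
[[0.457 0.169 0.024]
 [0.415 0.086 0.024]]
152.5920280483008
151.0535671786626
y 62.43804971553611
y 61.74964877019217
y 63.099134984796954
C [0.54525913 0.06670167 0.03      ] 0.12545520718197548
jaw [[ 0.71882074 -0.25937743  0.064     ]] [[ 0.619  0.166  0.02 ]
 [ 0.547 -0.058  0.02 ]
 [ 0.501 -0.034  0.02 ]]
```

```bash
cat >> h.py <<'E'
def go(target,psi=None,o=None):
    "world TCP target (and yaw of tool y, deg) -> shift in tool axes, spin"
    o=o or get_obs();R=Ro.from_quat(o["tool_rot"]).as_matrix()
    s=R.T@(np.array(target)-o["position"]); y=np.degrees(np.arctan2(R[1,1],R[0,1]))
    sp=None if psi is None else -((psi-y+180)%360-180)
    print("shift",s.round(4),"spin",sp,"yaw",round(y,2),"t",o["time"])
E
python3 -c "
from h import *
go((.483,.099,.26),-27.7)"
```

```text
shift [-0.4071 -0.3461 -0.0735] spin 94.90961016786235 yaw 67.21 t 0.1
```

Request:
servo_tool(moves="-0.029 -0.025 -0.005 6.8 0.06; -0.058 -0.049 -0.011 13.6 0.06; -0.087 -0.074 -0.016 20.3 0.06; -0.116 -0.099 -0.021 27.1 0.06; -0.145 -0.124 -0.026 33.9 0.06; -0.174 -0.148 -0.032 40.7 0.06; -0.204 -0.173 -0.037 47.5 0.06; -0.233 -0.198 -0.042 54.2 0.06; -0.262 -0.223 -0.047 61.0 0.06; -0.291 -0.247 -0.053 67.8 0.06")

```text
time: 0.93
position: [0.4145, 0.2338, 0.2397]
tool_rot: [0.713, 0.701, -0.001, -0.0]
ft_force: [0.4, 1.1, -0.9]
grip_width: 0.0599
grip_force: 0.0
```

```bash
python3 -c "
from h import *
go((.483,.099,.26),-27.7)"
```

```text
shift [-0.1337  0.0706 -0.0203] spin 26.775575634743632 yaw -0.92 t 0.9333
```

Request:
servo_tool(moves="-0.033 0.018 -0.005 6.7 0.04; -0.067 0.035 -0.01 13.4 0.04; -0.1 0.053 -0.015 20 0.04; -0.133 0.07 -0.02 26.8 0.04; -0.133 0.07 -0.02 26.8 0.04; -0.133 0.07 -0.02 26.8 0.04; -0.133 0.07 -0.02 26.8 0.04")

```text
time: 1.52
position: [0.4824, 0.1022, 0.2593]
tool_rot: [0.854, 0.52, -0.001, -0.001]
ft_force: [0.4, 0.2, -0.8]
grip_width: 0.0404
grip_force: 0.0
```

```bash
python3 - <<'E'
from h import *
m=cams.camera_model("wrist");im=cams.camera("wrist");cv2.imwrite("pics/w1.png",im)
go((.483,.099,.26),-27.7)
np.savez("w1.npz",**m)
th=np.radians(152.3);C=np.array([.5453,.0667,0]);X=np.array([np.cos(th),np.sin(th),0]);Y=np.array([-X[1],X[0],0]);Z=np.array([0,0,1])
for n,p in dict(footL=(70,48,56),footR=(70,-48,56),h1=(124,42,24),h2=(124,-42,24),c1=(80,82,30),c2=(80,-82,30),c3=(-80,82,30)).items():
  print(n,proj(m,C+(p[0]*X+p[1]*Y+p[2]*Z)/1000).round(0))
E
```

```text
shift [-0.0029  0.0025 -0.0007] spin 0.38171847034948314 yaw -27.32 t 1.5667
footL [[278. 214.]]
footR [[278. 127.]]
h1 [[232. 201.]]
h2 [[230. 130.]]
c1 [[269. 234.]]
c2 [[269.  93.]]
c3 [[400. 235.]]
```

View pics/w1.png

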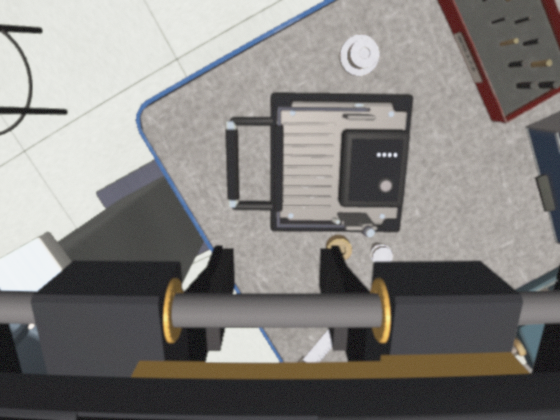

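The wrist view shows the frame corners at about (272,94), (411,95), (400,229) and (271,231), the handle bar at column 233 over rows 125–205, and the foot strip along the frame's left edge. That agrees with the prediction to within a few pixels. I'll refine the yaw with edge scans.

```bash
python3 - <<'E'
from h import *
m=dict(np.load("w1.npz"));m={k:(float(v) if v.ndim==0 else v) for k,v in m.items()}
g=cv2.cvtColor(cv2.imread("pics/w1.png"),cv2.COLOR_BGR2GRAY).astype(float)
def edge(line): # first strong drop, subpixel at half level
    bg=np.median(line[:8]);i=np.where(line<bg*0.55)[0][0]
    a,b=line[i-1],line[i];return i-1+(a-.55*bg)/(a-b)
T=[(c,75+edge(g[75:115,c])) for c in range(285,395,6)]
L=[(255+edge(g[r,255:285]),r) for r in range(135,190,6)]
R=[(425-edge(g[r,425:390:-1]),r) for r in range(110,200,6)]
B=[(c,245-edge(g[245:215:-1,c])) for c in range(285,320,4)]
H=[(215+edge(g[r,215:240]),r) for r in range(138,195,4)]
for n,P,z in(("T",T,.03),("L",L,.03),("R",R,.03),("B",B,.03),("H",H,.024)):
    X=onz(m,P,z)[:,:2];vx,vy,x0,y0=cv2.fitLine(X.astype(np.float32),cv2.DIST_HUBER,0,.001,.001).ravel()
    res=np.abs((X-[x0,y0])@[-vy,vx]).max()
    a=np.degrees(np.arctan2(vy,vx)); C=np.array([.5453,.0667])
    print(n,"ang",round(a%180,2),"dist from C",((np.array([x0,y0])-C)@[-vy,vx]).round(4),"mid",x0.round(4),y0.round(4),res.round(4))
E
```

```text
T ang 152.07 dist from C 0.0827 mid 0.5808 0.1415 0.0003
L ang 62.25 dist from C 0.0786 mid 0.4784 0.1083 0.0002
R ang 62.41 dist from C -0.0782 mid 0.623 0.0466 0.0003
B ang 152.31 dist from C -0.0775 mid 0.4726 0.0173 0.0002
H ang 62.23 dist from C 0.1299 mid 0.4291 0.1248 0.0002
```

```bash
python3 -c "
from h import *
go((.4844,.1012,.042),-27.8)"
```

```text
shift [-2.000e-04  3.200e-03  2.173e-01] spin 0.48171847034947746 yaw -27.32 t 1.5667
```

Request:
servo_tool(moves="0 0.003 0.04 0.5 0.036; 0 0.003 0.08 0.5 0.036; 0 0.003 0.12 0.5 0.036; 0 0.003 0.15 0.5 0.036; 0 0.003 0.175 0.5 0.036; 0 0.003 0.195 0.5 0.036; 0 0.003 0.21 0.5 0.036; 0 0.003 0.217 0.5 0.036; 0 0.003 0.217 0.5 0.036; 0 0.003 0.217 0.5 0.036")

```text
time: 2.4
position: [0.4857, 0.1016, 0.043]
tool_rot: [0.856, 0.517, -0.0, -0.0]
ft_force: [0.6, 0.6, -0.3]
grip_width: 0.0363
grip_force: 0.0
```

Request:
servo_tool(moves="0 0 0 0 0.02; 0 0 0 0 0.01; 0 0 0 0 0.006; 0 0 0 0 0.006; 0 0 0 0 0.006", grip_force=5)

```text
time: 2.82
position: [0.4863, 0.1006, 0.0434]
tool_rot: [0.857, 0.516, 0.0, 0.0]
ft_force: [-0.6, -0.8, 0.1]
grip_width: 0.0114
grip_force: 0.0
```

```bash
python3 -c "
from h import *
o=get_obs();print(o['grip_width'],o['ft_force'],o['position'],o['grip_force'])
go((.4844,.1012,.042),-27.8)
C=np.array([.5463,.0686]);a=np.radians(152.2);print((o['position'][:2]-C)@[np.cos(a),np.sin(a)])"
```

```text
0.011423858627681721 [-0.61889343 -0.83287922  0.07362398] [0.48630134 0.10060738 0.04340199] 0.0
shift [-0.0004 -0.002   0.0014] spin -0.09754556437724204 yaw -27.9 t 2.8167
0.0680014853561449
```

Request:
servo_tool(moves="0 0 0 0 0.006; 0 0 0 0 0.006; 0 0 0 0 0.006", grip_force=6)

```text
time: 3.07
position: [0.486, 0.1006, 0.0429]
tool_rot: [0.857, 0.516, 0.0, 0.0]
ft_force: [0.3, -0.6, -0.2]
grip_width: 0.0065
grip_force: 0.0
```

Request:
servo_tool(moves="0 0.0004 -0.008 0 0.006; 0 0.002 -0.017 0 0.006; 0 0.004 -0.025 0 0.006; 0 0.007 -0.033 0 0.006; 0 0.010 -0.041 0 0.006; 0 0.010 -0.041 0 0.006")

```text
time: 3.57
position: [0.4974, 0.0956, 0.086]
tool_rot: [0.857, 0.516, 0.002, 0.001]
ft_force: [0.5, 0.2, -0.3]
grip_width: 0.0062
grip_force: 0.0
```

```bash
python3 -c "
from h import *
o=get_obs();print(o['grip_width'],o['ft_force'],o['position'],o['grip_force'])
im=cams.camera('wrist');cv2.imwrite('pics/w2.png',im)"
```

```text
0.006178388820863326 [ 0.47115222  0.21872542 -0.2875504 ] [0.49740381 0.09562044 0.08602419] 0.0
```

View pics/w2.png

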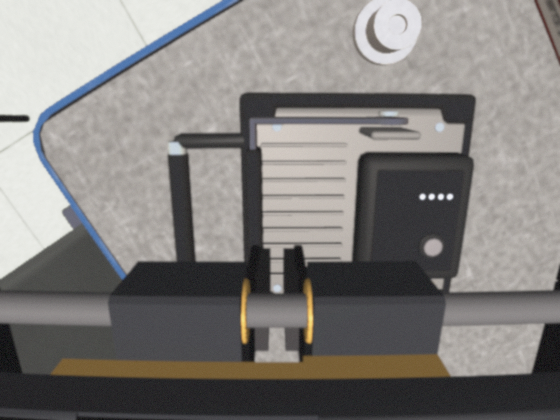

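The fingers missed the foot. The stand's arm is visible at row 121 over columns 250–405, with the cross piece at about column 250, and the fingers sit at column 275. I'll compare this with the prediction.

```bash
python3 - <<'E'
from h import *
m=cams.camera_model("wrist");o=get_obs();print(o['position'])
th=np.radians(152.2);C=np.array([.5463,.0686,0]);X=np.array([np.cos(th),np.sin(th),0]);Y=np.array([-X[1],X[0],0])
P=lambda *p: proj(m,C+(p[0]*X+p[1]*Y+np.array([0,0,p[2]]))/1000).round(0).ravel()
for s in(1,-1):
  print(s,"foottop",P(70,48*s,56),"foottop+y",P(70,65*s,50),"corner",P(80,82*s,30),"lug",P(-15,58*s,81),"bar",P(124,42*s,24),"pivotarm",P(-15,65*s,50))
print("tcp",proj(m,[o['position']]),proj(m,[o['position']-[0,0,.04]]))
im=cv2.imread("pics/w2.png");cv2.imwrite("pics/w2c.png",cv2.resize(im[80:290,200:480],None,fx=2.8,fy=2.8,interpolation=cv2.INTER_CUBIC))
E
```

```text
[0.49635998 0.0957494  0.08518354]
1 foottop [255. 291.] foottop+y [256. 308.] corner [245. 313.] lug [390. 324.] bar [186. 262.] pivotarm [376. 307.]
-1 foottop [252. 148.] foottop+y [252. 119.] corner [238.  90.] lug [408. 136.] bar [177. 151.] pivotarm [392. 119.]
tcp [[274.29765591 239.37430912]] [[274.45972639 217.16238094]]
```

View pics/w2c.png

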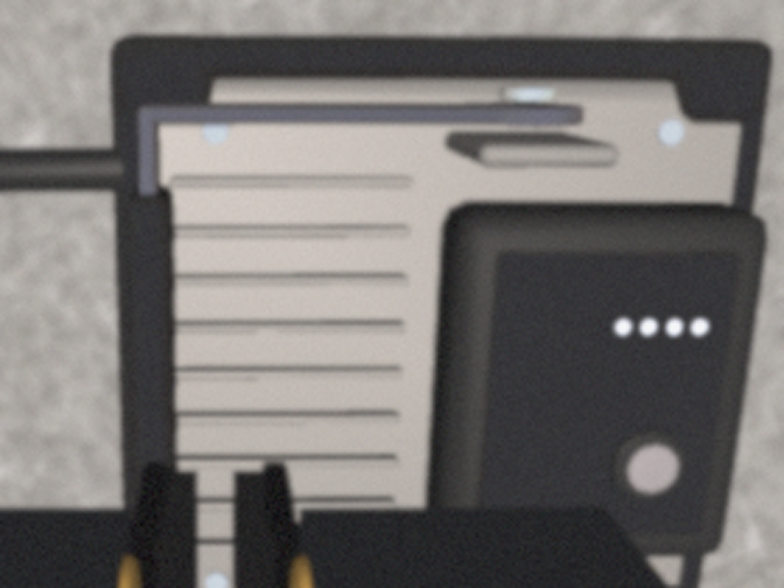

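The stand is still folded exactly where predicted, so the finger tips closed too shallow on the boot. I'll go back, lower, and close fully.

```bash
python3 -c "
from h import *
go((.4848,.1012,.037),-27.8)"
```

```text
shift [-0.0007 -0.0129  0.0481] spin -0.11236313827072308 yaw -27.91 t 3.6167
```

Request:
servo_tool(moves="0 0 0 0 0.036; 0 -0.006 0 0 0.036; 0 -0.012 0.005 0 0.036; 0 -0.012 0.02 0 0.036; 0 -0.012 0.033 0 0.036; 0 -0.012 0.042 0 0.036; 0 -0.012 0.047 0 0.036; 0 -0.012 0.047 0 0.036", grip_force=10)

```text
time: 4.28
position: [0.4827, 0.1018, 0.0355]
tool_rot: [0.857, 0.516, -0.001, -0.001]
ft_force: [-0.2, 0.0, -0.3]
grip_width: 0.0357
grip_force: 0.0
```

Request:
servo_tool(moves="0 0 0 0 0.0; 0 0 0 0 0.0; 0 0 0 0 0.0; 0 0 0 0 0.0; 0 0 0 0 0.0; 0 0 0 0 0.0; 0 0 0 0 0.0")

```text
time: 4.87
position: [0.4843, 0.1016, 0.0371]
tool_rot: [0.857, 0.516, 0.0, 0.0]
ft_force: [-0.4, -0.6, -0.7]
grip_width: 0.002
grip_force: 0.0
```

```bash
python3 - <<'E'
from h import *
o=get_obs();print(o['position'],o['grip_width'],o['grip_force'])
w=cams.camera("wrist");t=cams.camera("top");s=cams.camera("scene")
cv2.imwrite("pics/w3.png",w)
A=cv2.resize(w[60:360,60:560],(800,380)) ; B=cv2.resize(t[140:270,160:290],(220,220),interpolation=cv2.INTER_CUBIC);D=cv2.resize(s[70:110,180:285],(578,220),interpolation=cv2.INTER_CUBIC)
cv2.imwrite("pics/mos3.png",np.vstack([A,np.hstack([B,np.zeros((220,2,3),np.uint8),D])]))
E
```

```text
[0.48433172 0.10155861 0.03706773] 0.0019994225012223052 0.0
```

View pics/mos3.png

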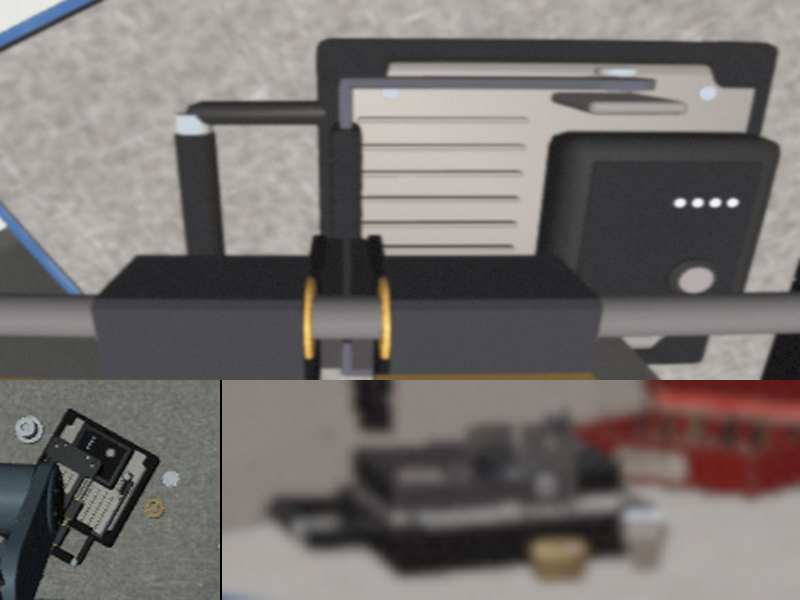

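```bash
python3 - <<'E'
from h import *
m=cams.camera_model("scene");o=get_obs()
f=lambda X:[(round(222+(p[0]-180)*5.505),round(380+(p[1]-70)*5.5)) for p in proj(m,X)]
th=np.radians(152.2);C=np.array([.5463,.0686,0]);X=np.array([np.cos(th),np.sin(th),0]);Y=np.array([-X[1],X[0],0])
P=lambda *p: C+(p[0]*X+p[1]*Y+np.array([0,0,p[2]]))/1000
print("tcp",f([o['position']]),"foot ends",f([P(70,48,56),P(70,-48,56)]),"bar",f([P(124,42,24),P(124,-42,24)]),"botcorners z0",f([P(80,82,0),P(80,-82,0),P(-80,-82,0)]),"lug",f([P(-15,58,81),P(-15,-58,81)]), "collar",f([[.501,-.034,.018]]))
mw=cams.camera_model("wrist");print(proj(mw,[o['position'],o['position']+[0,0,.019]]))
print(mw['R'],-mw['R'].T@mw['t'])
E
```

```text
tcp [(372, 489)] foot ends [(389, 469), (353, 444)] bar [(299, 531), (271, 506)] botcorners z0 [(392, 578), (332, 527), (575, 505)] lug [(533, 417), (481, 390)] collar [(552, 543)]
[[274.30454596 239.37945688]
 [274.0934084  253.0612036 ]]
[[ 8.83631572e-01 -4.68182800e-01 -3.31525208e-04]
 [-4.48801625e-01 -8.47253437e-01  2.84145588e-01]
 [-1.33312963e-01 -2.50931223e-01 -9.58781088e-01]] [0.52187557 0.16999419 0.23362114]
```

The mosaic shows the finger tips in the scene view ending at about (372,430), clearly above the boot top at (355,450). The reported TCP projects to (372,489), so the real tips are roughly 35–40 mm higher than reported. I'll measure that.

```bash
python3 - <<'E'
from h import *
m=cams.camera_model("scene");o=get_obs()
s=cams.camera("scene");cv2.imwrite("pics/s3.png",s)
g=cv2.cvtColor(s,cv2.COLOR_BGR2GRAY)
print(g[64:96,198:218])
p=o['position']
for dz in(0,.01,.02,.03,.04,.05): print(dz,proj(m,[p+[0,0,dz]]).round(1),proj(cams.camera_model("wrist"),[p+[0,0,dz]+.0095*np.array([.468,.884,0])]).round(1))
w=cv2.cvtColor(cv2.imread("pics/w3.png"),cv2.COLOR_BGR2GRAY)
print(w[236:260,252:300:2])
E
```

```text
[[128 128 120  99  60  30  26  45  49  46  33  26  41  76 108 127 132 133
  131 132]
 [127 128 124 101  64  29  22  23  32  34  29  31  55  92 116 128 131 132
  131 132]
 [128 129 125 107  76  41  20  23  27  30  30  32  65 100 123 130 131 132
  131 131]
 [129 130 129 115  88  55  23  22  29  30  29  34  65 102 123 131 132 132
  130 132]
 [130 132 130 122 100  62  29  24  30  32  26  33  66 103 124 131 131 133
  131 132]
 [130 132 132 125 108  72  41  23  29  31  30  35  66 104 123 130 131 132
  132 134]
 [132 131 130 129 116  89  51  26  30  30  33  37  67 107 125 131 131 133
  133 132]
 [131 132 132 129 121  98  60  32  25  28  32  48  81 111 126 133 132 131
  134 133]
 [130 131 132 131 123  99  60  28  26  32  38  61  95 121 130 133 132 133
  132 132]
 [131 133 131 131 124  98  60  32  26  31  38  65 102 124 131 133 133 133
  133 133]
 [133 133 133 131 124 100  60  32  23  30  36  61  96 120 130 133 133 133
  133 132]
 [132 134 133 131 125 106  72  37  32  29  32  47  80 112 128 132 132 132
  132 131]
 [132 134 133 133 128 117  89  52  27  30  30  39  72 107 126 133 132 132
  133 
[... 3564 characters left out ...]
09  31  27  32  25  31  37  33  33  37  43  55  48  34  33  35  33
   37  26  25  26  27  54]
 [166 104  27  20  22  25  35  27  34  33  40  48  52  47  34  35  36  31
   24  33  23  28  30  41]
 [166  98  31  26  19  21  33  31  37  33  32  42  54  46  36  35  30  35
   32  28  22  25  28  44]
 [161  94  24  21  23  26  29  35  39  37  36  46  56  44  36  33  32  33
   40  24  24  11  18  50]
 [153  87  24  30  22  29  35  39  38  34  35  39  53  52  38  36  32  36
   35  29  27  29  23  50]
 [151  75  29  25  24  27  31  31  32  31  35  46  55  47  43  40  39  35
   35  25  23  20  17  44]
 [147  69  21  30  24  24  27  32  35  33  33  43  51  49  36  33  29  38
   36  33  25  21  22  39]]
```

Both views agree: the tips sit about 34 mm behind the reported TCP along the tool axis, with no xy error. I'll correct for that and go down with the fingers open, watching the force.

Request:
servo_tool(moves="0 0 0 0 0.036; 0 0 0 0 0.036; 0 0 0 0 0.036; 0 0 0 0 0.036; 0 0 0.01 0 0.036; 0 0 0.018 0 0.036; 0 0 0.024 0 0.036; 0 0 0.028 0 0.036; 0 0 0.028 0 0.036", grip_force=5)

```text
time: 5.82
position: [0.4832, 0.1016, 0.0075]
tool_rot: [0.857, 0.516, -0.001, -0.001]
ft_force: [0.1, -0.1, 0.5]
grip_width: 0.0353
grip_force: 0.0
```

Request:
servo_tool(moves="0 0 0 0 0.016; 0 0 0 0 0.006; 0 0 0 0 0.004; 0 0 0 0 0.004; 0 0 0 0 0.004; 0 0 0 0 0.004; 0 0 0 0 0.004")

```text
time: 6.4
position: [0.4842, 0.1017, 0.0091]
tool_rot: [0.857, 0.516, 0.0, 0.0]
ft_force: [-0.5, 0.6, 1.2]
grip_width: 0.0099
grip_force: 5.0
```

Gripped at 9.9 mm with 5 N. Now lift along the arc.

Request:
servo_tool(moves="0 0.0004 -0.008 0 0.004; 0 0.002 -0.017 0 0.004; 0 0.004 -0.025 0 0.004; 0 0.007 -0.033 0 0.004; 0 0.010 -0.041 0 0.004; 0 0.010 -0.041 0 0.004")

```text
time: 6.9
position: [0.4946, 0.0964, 0.0517]
tool_rot: [0.857, 0.516, 0.001, 0.001]
ft_force: [1.3, -2.2, -1.2]
grip_width: 0.0132
grip_force: 4.8
```

```bash
python3 - <<'E'
from h import *
o=get_obs();th=np.radians(152.2);C=np.array([.5463,.0686,0]);X=np.array([np.cos(th),np.sin(th),0])
x0=(o['position']-C)@X*1000;z0=o['position'][2]*1000+34;print(x0,z0)
for t in (.5,.6,.75,.9,1.05,1.2,1.35,1.5,1.6,1.7,1.8,1.86,1.92):
    c,s=np.cos(t),np.sin(t)
    xf=max(r*c+12*s for r in(80,90));zc=44+90*s-12*c if t<1.57 else 44+80*s-12*c
    x=-15+xf-20;z=max(zc-12,66)
    print(t,"dy %.4f dz %.4f"%((x0-x)/1000,-(z-z0)/1000))
E
```

```text
58.70121936515975 85.73736775245726
0.5 dy 0.0090 dz 0.0197
0.6 dy 0.0126 dz 0.0128
0.75 dy 0.0197 dz 0.0012
0.9 dy 0.0284 dz -0.0093
1.05 dy 0.0385 dz -0.0184
1.2 dy 0.0499 dz -0.0258
1.35 dy 0.0623 dz -0.0314
1.5 dy 0.0754 dz -0.0352
1.6 dy 0.0840 dz -0.0266
1.7 dy 0.0921 dz -0.0271
1.8 dy 0.1002 dz -0.0269
1.86 dy 0.1050 dz -0.0264
1.92 dy 0.1098 dz -0.0255
```

Request:
servo_tool(moves="0 0 0 0 0.042; 0 0 0 0 0.042; 0 0 0 0 0.042; 0 0 0.008 0 0.042; 0 0 0.016 0 0.042; 0 0 0.019 0 0.042; 0 0 0.019 0 0.042")

```text
time: 7.48
position: [0.4917, 0.097, 0.0294]
tool_rot: [0.857, 0.516, -0.001, -0.001]
ft_force: [-0.3, -0.1, 0.0]
grip_width: 0.041
grip_force: 0.0
```

Request:
servo_tool(moves="0 0.007 0 0 0.042; 0 0.010 -0.003 0 0.042; 0 0.013 -0.007 0 0.042; 0 0.017 -0.012 0 0.042; 0 0.02 -0.018 0 0.042; 0 0.024 -0.024 0 0.042; 0 0.028 -0.028 0 0.042; 0 0.033 -0.033 0 0.042; 0 0.039 -0.037 0 0.042; 0 0.039 -0.037 0 0.042")

```text
time: 8.32
position: [0.5293, 0.0781, 0.0695]
tool_rot: [0.857, 0.516, 0.001, 0.001]
ft_force: [-1.6, 0.3, 2.9]
grip_width: 0.0423
grip_force: 1.4
```

```bash
python3 - <<'E'
from h import *
o=get_obs();th=np.radians(152.2);C=np.array([.5463,.0686,0]);X=np.array([np.cos(th),np.sin(th),0])
print((o['position']-C)@X*1000,o['position'][2]*1000+34,o['ft_force'],o['grip_width'],o['grip_force'])
s=cams.camera("scene");w=cams.camera("wrist")
D=cv2.resize(s[60:120,180:280],(500,300),interpolation=cv2.INTER_CUBIC)
cv2.imwrite("pics/mos4.png",np.vstack([cv2.resize(w[60:330],(640,290)),np.hstack([D,np.zeros((300,140,3),np.uint8)])]))
E
```

```text
19.432829077540084 103.52963304178053 [-1.57116378  0.31578823  2.88570576] 0.04225537531429054 1.4275631122291088
```

View pics/mos4.png

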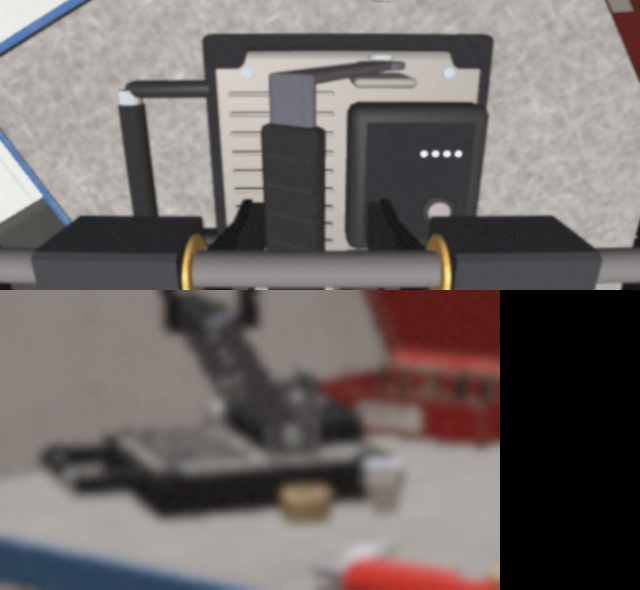

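The stand is up at about 1 rad, with the boot (wrist mosaic column 290, row 190) against the left finger. The lamp has not moved. I'll keep pushing.

Request:
servo_tool(moves="0 0.006 -0.004 0 0.042; 0 0.012 -0.007 0 0.042; 0 0.018 -0.009 0 0.042; 0 0.024 -0.010 0 0.042; 0 0.031 -0.010 0 0.042; 0 0.037 -0.009 0 0.042; 0 0.042 -0.008 0 0.042; 0 0.046 -0.007 0 0.042; 0 0.046 -0.007 0 0.042")

```text
time: 9.17
position: [0.5692, 0.0565, 0.0744]
tool_rot: [0.857, 0.516, 0.0, 0.0]
ft_force: [-0.6, 0.1, -0.6]
grip_width: 0.0422
grip_force: 0.0
```

Request:
servo_tool(moves="0 0.004 0 0 0.042; 0 0.008 0 0 0.042; 0 0.012 0 0 0.042; 0 0.015 0 0 0.042; 0 0.015 0 0 0.042")

```text
time: 9.58
position: [0.5825, 0.0497, 0.0748]
tool_rot: [0.857, 0.516, 0.001, 0.001]
ft_force: [0.6, -1.0, -0.2]
grip_width: 0.0421
grip_force: 0.0
```

```bash
python3 - <<'E'
from h import *
o=get_obs();th=np.radians(152.2);C=np.array([.5463,.0686,0]);X=np.array([np.cos(th),np.sin(th),0])
print((o['position']-C)@X*1000,o['position'][2]*1000+34,o['ft_force']@X,o['ft_force'],o['grip_width'],o['grip_force'])
E
```

```text
-40.84232467799874 108.78050475659606 -0.9923988697857753 [ 0.58776591 -1.01304859 -0.24401791] 0.04207944671431652 0.0
```

Request:
servo_tool(moves="0 0.003 0 0 0.042; 0 0.005 0 0 0.042; 0 0.005 0 0 0.042")

```text
time: 9.83
position: [0.5861, 0.0477, 0.0747]
tool_rot: [0.857, 0.516, 0.0, -0.0]
ft_force: [0.2, 1.4, -1.3]
grip_width: 0.0418
grip_force: 0.4
```

```bash
python3 - <<'E'
from h import *
o=get_obs();th=np.radians(152.2);C=np.array([.5463,.0686,0]);X=np.array([np.cos(th),np.sin(th),0])
print((o['position']-C)@X*1000,o['position'][2]*1000+34,o['ft_force']@X,o['ft_force'],o['grip_width'],o['grip_force'])
w=cams.camera("wrist");s=cams.camera("scene")
cv2.imwrite("pics/w5.png",w)
D=cv2.resize(s[60:120,180:280],(500,300),interpolation=cv2.INTER_CUBIC)
cv2.imwrite("pics/mos5.png",np.vstack([cv2.resize(w[60:330],(640,290)),np.hstack([D,np.zeros((300,140,3),np.uint8)])]))
E
```

```text
-44.99924104713347 108.65841972441784 0.46933603216294606 [ 0.2316569   1.44570032 -1.3110294 ] 0.041843762431226485 0.37437153048813343
```

View pics/mos5.png

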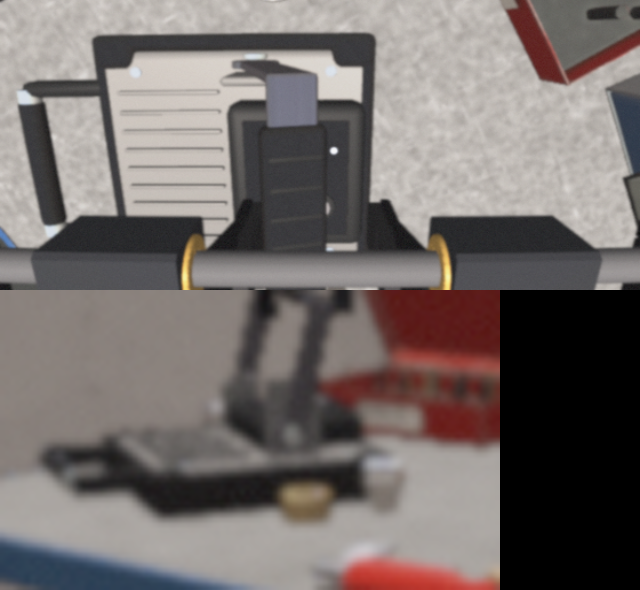

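The stand is near 1.75 rad, with the strip's bare part at mosaic (292,100) and the boot between the fingers; the lamp is unmoved. I'll write a numeric angle measure from that strip, then push on in small steps.

```bash
cat >> h.py <<'E'
def theta(save=None,C=(.5463,.0686,0),yaw=152.2):
    m=cams.camera_model("wrist");w=cams.camera("wrist").astype(int)
    if save: cv2.imwrite(save,w.astype(np.uint8))
    mask=((w[...,0]-w[...,2]>10)&(w.max(2)<150)&(w.max(2)>60)).astype(np.uint8)
    a=np.radians(yaw);X=np.array([np.cos(a),np.sin(a),0]);Y=np.array([-X[1],X[0],0]);C=np.array(C)
    # look near where the strip end (y=-55) can be, theta .9..2.05
    P=lambda t:C+(-.015+.088*np.cos(t))*X-.055*Y+np.array([0,0,.044+.088*np.sin(t)])
    ts=np.linspace(.9,2.1,241);uv=proj(m,np.array([P(t) for t in ts]))
    u0,u1=uv[:,0].min()-15,uv[:,0].max()+15;v0,v1=uv[:,1].min()-18,uv[:,1].max()+18
    box=np.zeros_like(mask);box[int(max(v0,0)):int(v1),int(max(u0,0)):int(u1)]=1
    n,l,st,ce=cv2.connectedComponentsWithStats(mask*box)
    i=1+np.argmax(st[1:,4]);c=ce[i];print("blob",st[i],c.round(1))
    k=np.argmin(np.abs(uv[:,0]-(st[i,0]+st[i,2]/2)));print("theta~",ts[k].round(3));return ts[k]
E
python3 -c "
from h import *
theta()"
```

```text
blob [ 236  135   41   42 1651] [255.6 155.3]
theta~ 1.845
```

Request:
servo_tool(moves="0 0.003 0 0 0.042; 0 0.005 0 0 0.042; 0 0.005 0 0 0.042")

```text
time: 10.23
position: [0.5916, 0.0449, 0.0752]
tool_rot: [0.857, 0.516, 0.001, 0.001]
ft_force: [0.4, 0.9, -0.8]
grip_width: 0.0421
grip_force: 0.0
```

```bash
python3 -c "
from h import *
o=get_obs();print(o['ft_force']);theta()"
```

```text
[ 0.42840864  0.86953036 -0.81701867]
blob [ 239  135   39   42 1370] [256.5 154.7]
theta~ 1.925
```

Request:
servo_tool(moves="0 0.002 0 0 0.042; 0 0.004 0 0 0.042; 0 0.004 0 0 0.042; 0 0.004 0 0 0.042")

```text
time: 10.62
position: [0.5941, 0.0434, 0.0749]
tool_rot: [0.857, 0.516, 0.0, 0.0]
ft_force: [-0.2, 0.3, 0.2]
grip_width: 0.0416
grip_force: 0.0
```

```bash
python3 -c "
from h import *
o=get_obs();print(o['ft_force'],(o['position'][:2]-[.5463,.0686])@[-.8846,.4664]);theta()"
```

```text
[-0.22053305  0.29344404  0.23001026] -0.05403071850638244
blob [240 135  32  41 831] [252.7 153.5]
theta~ 1.945
```

```bash
python3 - <<'E'
from h import *
m=cams.camera_model("wrist");w=cams.camera("wrist");cv2.imwrite("pics/w6.png",w)
for r in (140,155,168,):print(r,[tuple(int(c) for c in w[r,k]) for k in range(215,300,4)])
th=np.radians(152.2);C=np.array([.5463,.0686,0]);X=np.array([np.cos(th),np.sin(th),0]);Y=np.array([-X[1],X[0],0])
for t in(1.8,1.9,2.0):
  c,s=np.cos(t),np.sin(t)
  for y in(-48,-65):print(t,y,[proj(m,C+((-15+88*c-d*s)*X+y*Y+np.array([0,0,44+88*s+d*c]))/1000).round(0).tolist() for d in(-12,12)])
P=lambda *p: proj(m,C+(p[0]*X+p[1]*Y+np.array([0,0,p[2]]))/1000).round(0).ravel()
print("corners",P(80,-82,30),P(-80,-82,30))
g=cv2.cvtColor(w,cv2.COLOR_BGR2GRAY)
for r in(110,125):print([i for i in range(40,400) if abs(int(g[r,i])-int(g[r,i-2]))>50])
E
```

```text
140 [(172, 178, 184), (173, 180, 187), (173, 181, 185), (183, 187, 195), (203, 209, 216), (202, 211, 215), (144, 145, 152), (131, 118, 118), (133, 121, 119), (132, 120, 120), (132, 121, 122), (133, 123, 121), (132, 119, 119), (133, 123, 121), (130, 120, 119), (127, 118, 118), (127, 118, 119), (195, 202, 210), (208, 215, 220), (210, 216, 220), (208, 215, 219), (209, 215, 221)]
155 [(44, 45, 46), (45, 41, 44), (44, 44, 40), (37, 39, 37), (38, 42, 40), (44, 43, 44), (83, 80, 85), (132, 120, 119), (130, 116, 117), (133, 121, 122), (134, 123, 123), (131, 119, 120), (130, 118, 119), (133, 124, 123), (132, 123, 122), (129, 120, 119), (124, 117, 117), (46, 48, 46), (41, 39, 42), (39, 39, 41), (43, 45, 46), (94, 95, 100)]
168 [(95, 99, 101), (94, 96, 99), (96, 97, 100), (97, 100, 103), (97, 98, 100), (97, 99, 101), (98, 97, 103), (129, 118, 117), (131, 121, 120), (132, 122, 120), (133, 121, 122), (131, 118, 119), (128, 117, 119), (133, 123, 123), (129, 120, 120), (125, 115, 116), (123, 115, 117), (93, 93, 97), (93, 97, 97), (91, 91, 94), (94, 95, 98), (74, 77, 78)]
1.8 -48 [[[193.0, 178.0]], [[255.0, 174.0]]]
1.8 -65 [[[190.0, 132.0]], [[254.0, 131.0]]]
1.9 -48 [[[216.0, 177.0]], [[276.0, 173.0]]]
1.9 -65 [[[214.0, 132.0]], [[276.0, 130.0]]]
2.0 -48 [[[239.0, 176.0]], [[294.0, 170.0]]]
2.0 -65 [[[238.0, 131.0]], [[295.0, 129.0]]]
corners [63. 92.] [317.  89.]
[69, 70, 104, 105, 277, 278, 315, 316]
[71, 72, 79, 80, 81, 303, 304, 305, 314, 315, 316]
```

Request:
servo_tool(moves="0 0.002 0 0 0.042; 0 0.002 0 0 0.042; 0 0.002 0 0 0.042")

```text
time: 10.97
position: [0.5957, 0.0426, 0.0748]
tool_rot: [0.857, 0.516, 0.0, 0.0]
ft_force: [-0.3, -0.2, -0.5]
grip_width: 0.042
grip_force: 0.0
```

Request:
servo_tool(moves="0 0.0015 0 0 0.042; 0 0.0015 0 0 0.042; 0 0.0015 0 0 0.042")

```text
time: 11.22
position: [0.5965, 0.042, 0.0747]
tool_rot: [0.857, 0.516, -0.0, -0.0]
ft_force: [-1.2, 0.3, -0.2]
grip_width: 0.042
grip_force: 0.4
```

```bash
python3 - <<'E'
from h import *
o=get_obs();C=np.array([.5463,.0686,0]);th=np.radians(152.2);X=np.array([np.cos(th),np.sin(th),0]);Y=np.array([-X[1],X[0],0])
print(o['ft_force'],(o['position']-C)@X)
m=cams.camera_model("wrist");w=cams.camera("wrist").astype(int);cv2.imwrite("pics/w7.png",w)
print([k for k in range(215,310) if w[140,k,0]-w[140,k,2]>8][::60],[k for k in range(215,310) if w[168,k,0]-w[168,k,2]>5])
for t in(1.9,2.0):
  c,s=np.cos(t),np.sin(t);print(t,proj(m,C+((-15+88*c)*X-58*Y+np.array([0,0,44+88*s]))/1000).round(0))
E
```

```text
[-1.18633386  0.32063161 -0.18210419] -0.05682265744538037
[237] [237, 238, 239, 240, 241, 242, 243, 244, 245, 246, 247, 248, 249, 250, 251, 252, 253, 254, 255, 256, 257, 258, 259, 260, 261, 262, 263, 264, 265, 266, 267, 268, 269, 270, 271, 272, 273, 274, 275]
1.9 [[238. 149.]]
2.0 [[260. 148.]][ WARN:0@1.218] global loadsave.cpp:1063 imwrite_ Unsupported depth image for selected encoder is fallbacked to CV_8U.
```

The stand stayed still as the camera moved on, and the contact force only appears at the end stop. So it has snapped to about 2.0. Next I retract upward and re-measure the lamp.

Request:
servo_tool(moves="0 -0.006 0 0 0.05; 0 -0.006 -0.03 0 0.05; 0 -0.006 -0.07 0 0.05; 0 -0.006 -0.11 0 0.05; 0 -0.02 -0.15 0 0.05; 0 -0.05 -0.18 0 0.05; 0 -0.09 -0.185 0 0.05; 0 -0.129 -0.185 0 0.04; 0 -0.129 -0.185 0 0.04; 0 -0.129 -0.185 0 0.04")

```text
time: 12.1
position: [0.4806, 0.1033, 0.2604]
tool_rot: [0.856, 0.517, 0.0, 0.0]
ft_force: [1.0, -0.3, 0.3]
grip_width: 0.0416
grip_force: 0.0
```

```bash
cat > scan.py <<'E'
from h import *
m=cams.camera_model("wrist");im=cams.camera("wrist");cv2.imwrite("pics/w8.png",im)
g=cv2.cvtColor(im,cv2.COLOR_BGR2GRAY).astype(float)
def edge(line):
    bg=np.median(line[:8]);i=np.where(line<bg*0.55)[0][0]
    a,b=line[i-1],line[i];return i-1+(a-.55*bg)/(a-b)
C=np.array([.5463,.0686,0]);th=np.radians(152.2);X=np.array([np.cos(th),np.sin(th),0]);Y=np.array([-X[1],X[0],0])
P=lambda x,y,z: tuple(proj(m,C+(x*X+y*Y+np.array([0,0,z]))/1000).ravel().round().astype(int))
c2=P(80,-82,30);c1=P(80,82,30);c4=P(-80,-82,30);h1=P(124,0,24)
T=[(c,c2[1]-18+edge(g[c2[1]-18:c2[1]+20,c])) for c in range(c2[0]+15,c4[0]-15,6)]
B=[(c,c1[1]+14-edge(g[c1[1]+14:c1[1]-20:-1,c])) for c in range(c1[0]+15,c1[0]+50,4)]
L=[(c1[0]-16+edge(g[r,c1[0]-16:c1[0]+14]),r) for r in range(h1[1]-28,h1[1]+28,6)]
H=[(h1[0]-18+edge(g[r,h1[0]-18:h1[0]+8]),r) for r in range(h1[1]-28,h1[1]+28,4)]
C=C[:2]
for n,Q,z in(("T",T,.03),("B",B,.03),("L",L,.03),("H",H,.024)):
    W=onz(m,Q,z)[:,:2];vx,vy,x0,y0=cv2.fitLine(W.astype(np.float32),cv2.DIST_HUBER,0,.001,.001).ravel()
    print(n,"ang",round(np.degrees(np.arctan2(vy,vx))%180,2),"offs",((np.array([x0,y0])-C)@[-vy,vx]).round(4))
s=im.astype(int)
for t in(1.9,2.0):
  print("strip",t,P(-15+88*np.cos(t),-56,44+88*np.sin(t)))
u,v=P(-15+88*np.cos(2),-56,44+88*np.sin(2))
print([k for k in range(u-40,u+40) if s[v,k,0]-s[v,k,2]>7])
go((.4366,.1264,-.026),-27.8)
E
python3 scan.py
```

```text
T ang 152.07 offs 0.0806
B ang 152.08 offs -0.08
L ang 61.96 offs 0.0799
H ang 62.13 offs 0.1312Traceback (most recent call last):
  File "scan.py", line 20, in <module>
    print("strip",t,P(-15+88*np.cos(t),-56,44+88*np.sin(t)))
                    ~^^^^^^^^^^^^^^^^^^^^^^^^^^^^^^^^^^^^^^
  File "scan.py", line 8, in <lambda>
    P=lambda x,y,z: tuple(proj(m,C+(x*X+y*Y+np.array([0,0,z]))/1000).ravel().round().astype(int))
                                 ~^~~~~~~~~~~~~~~~~~~~~~~~~~~~~~~~~
ValueError: operands could not be broadcast together with shapes (2,) (3,)
```

```bash
python3 - <<'E'
from h import *
im=cv2.imread("pics/w8.png").astype(int);m=cams.camera_model("wrist")
C=np.array([.5463,.0686,0]);th=np.radians(152.1);X=np.array([np.cos(th),np.sin(th),0]);Y=np.array([-X[1],X[0],0])
P=lambda x,y,z: proj(m,C+(x*X+y*Y+np.array([0,0,z]))/1000).ravel()
for t in(1.8,1.9,2.0):print(t,P(-15+88*np.cos(t),-56,44+88*np.sin(t)))
u,v=P(-15+88*np.cos(2),-56,44+88*np.sin(2)).round().astype(int)
for r in(v-6,v-2,v+2):print(r,[k for k in range(u-50,u+50) if im[r,k,0]-im[r,k,2]>6])
go((.4361,.1267,-.028),-27.9)
E
```

```text
1.8 [399.1275632  122.78230096]
1.9 [407.82360416 122.68370051]
2.0 [415.71081652 122.52063383]
117 [409, 410, 411, 412, 413, 414, 415, 416, 417, 418, 419, 420]
121 [409, 410, 411, 412, 413, 414, 415, 416, 417, 419, 420, 421]
125 [408, 409, 410, 411, 412, 413, 414, 415, 416, 417, 418, 419, 420]
shift [-0.0006 -0.0529  0.2883] spin 0.0747986295609735 yaw -27.83 t 12.15
```

Stand angle is about 1.99, seated. Next I descend on the handle bar.

Request:
servo_tool(moves="0 -0.03 0.03 0 0.036; 0 -0.053 0.07 0 0.036; 0 -0.053 0.11 0 0.036; 0 -0.053 0.15 0 0.036; 0 -0.053 0.185 0 0.036; 0 -0.053 0.215 0 0.036; 0 -0.053 0.24 0 0.036; 0 -0.053 0.26 0 0.036; 0 -0.053 0.272 0 0.036; 0 -0.053 0.272 0 0.036")

```text
time: 12.98
position: [0.4362, 0.1264, -0.0153]
tool_rot: [0.857, 0.515, -0.002, -0.001]
ft_force: [-0.2, -0.2, -0.4]
grip_width: 0.0362
grip_force: 0.0
```

Request:
servo_tool(moves="0 0 0.006 0 0.036; 0 0 0.011 0 0.036; 0 0 0.011 0 0.036", grip_force=22)

```text
time: 13.23
position: [0.4368, 0.1269, -0.0235]
tool_rot: [0.857, 0.516, 0.0, 0.0]
ft_force: [0.3, 1.1, 0.1]
grip_width: 0.0361
grip_force: 0.0
```

Request:
servo_tool(moves="0 0 0 0 0.02; 0 0 0 0 0.008; 0 0 0 0 0.008; 0 0 0 0 0.008; 0 0 0 0 0.008; 0 0 0 0 0.008")

```text
time: 13.73
position: [0.4354, 0.1273, -0.0227]
tool_rot: [0.857, 0.516, -0.0, -0.0]
ft_force: [-1.6, 1.9, 5.1]
grip_width: 0.0144
grip_force: 22.0
```

```bash
python3 - <<'E'
from h import *
o=get_obs();print(o['position'],o['ft_force'],o['grip_width'],o['grip_force'],o['q'])
go((.4361,.1267,-.025),-27.9)
E
```

```text
[ 0.43536378  0.1273464  -0.02270528] [-1.55811378  1.90874431  5.08187202] 0.014432273612762767 21.996565461158752 [3.71546600e-02 7.04730223e-01 2.00798989e+00 6.08278650e-04
 4.29604063e-01 5.23576546e-01]
shift [-0.0002  0.001   0.0023] spin -0.001614451082616597 yaw -27.9 t 13.7333
```

Bar gripped. Next I tip the lamp up about its lower edge, then lift it.

Request:
servo_tool(moves="0 0.003 -0.02 0 0.008; 0 0.009 -0.04 0 0.008; 0 0.016 -0.059 0 0.008; 0 0.025 -0.077 0 0.008; 0 0.036 -0.095 0 0.008; 0 0.049 -0.111 0 0.008; 0 0.063 -0.126 0 0.008; 0 0.079 -0.139 0 0.008; 0 0.097 -0.151 0 0.008; 0 0.114 -0.161 0 0.008")

```text
time: 14.57
position: [0.5321, 0.0753, 0.1391]
tool_rot: [0.857, 0.516, -0.003, -0.004]
ft_force: [-4.7, 2.1, 5.3]
grip_width: 0.0144
grip_force: 22.0
```

Request:
servo_tool(moves="0 0.014 -0.011 0 0.008; 0 0.028 -0.023 0 0.008; 0 0.038 -0.037 0 0.008; 0 0.044 -0.052 0 0.008; 0 0.044 -0.067 0 0.008; 0 0.044 -0.08 0 0.008; 0 0.044 -0.092 0 0.008; 0 0.044 -0.1 0 0.008; 0 0.044 -0.105 0 0.008; 0 0.044 -0.105 0 0.008")

```text
time: 15.4
position: [0.5751, 0.0533, 0.2425]
tool_rot: [0.857, 0.516, -0.0, -0.0]
ft_force: [0.4, 0.8, -9.8]
grip_width: 0.0143
grip_force: 22.0
```

```bash
python3 - <<'E'
from h import *
o=get_obs();print(o['position'],o['ft_force'],o['moment'],o['grip_width'],o['grip_force'],o['q'])
for n in("scene","top","wrist"): cv2.imwrite(f"pics/l_{n}.png",cams.camera(n))
E
```

```text
[0.5750663  0.05331367 0.24250001] [ 0.43949507  0.76723392 -9.79163198] [-0.02738976  0.08937867  0.0394466 ] 0.014318052602638564 21.99517160654068 [-1.01064728e-01  4.03904186e-01  1.48600114e+00  1.90239133e-04
  1.25305723e+00  3.85679189e-01]
```

Lamp is hanging clear with 9.8 N on the wrist. Now turn it about 147° so it faces the vice, shifting toward a bar position of (0.52, 0.097).

Request:
servo_tool(moves="0.001 -0.004 0 -5 0.008; 0.002 -0.01 0 -11 0.008; 0.004 -0.018 0 -18 0.008; 0.006 -0.027 0 -25 0.008; 0.007 -0.036 0 -32 0.008; 0.009 -0.045 0 -39 0.008; 0.01 -0.054 0 -46 0.008; 0.012 -0.062 0 -53 0.008; 0.013 -0.067 0 -60 0.008; 0.013 -0.069 0 -67 0.008")

```text
time: 16.38
position: [0.5188, 0.0979, 0.2418]
tool_rot: [0.427, 0.904, -0.0, -0.002]
ft_force: [-0.8, 0.8, -9.9]
grip_width: 0.0142
grip_force: 22.0
```

Request:
servo_tool(moves="0 0 0 -7 0.008; 0 0 0 -14 0.008; 0 0 0 -21 0.008; 0 0 0 -28 0.008; 0 0 0 -35 0.008; 0 0 0 -42 0.008; 0 0 0 -49 0.008; 0 0 0 -56 0.008; 0 0 0 -63 0.008; 0 0 0 -69 0.008")

```text
time: 17.22
position: [0.5198, 0.097, 0.2419]
tool_rot: [-0.16, 0.987, 0.0, -0.001]
ft_force: [-0.7, 0.4, -9.8]
grip_width: 0.0142
grip_force: 22.0
```

Request:
servo_tool(moves="0 0 0 -4 0.008; 0 0 0 -8 0.008; 0 0 0 -10 0.008; 0 0 0 -11 0.008; 0 0 0 -11 0.008; 0 0 0 -11 0.008; 0 0 0 -11 0.008")

```text
time: 17.8
position: [0.5204, 0.097, 0.2425]
tool_rot: [-0.251, 0.968, 0.0, -0.0]
ft_force: [-0.3, 0.6, -9.8]
grip_width: 0.0147
grip_force: 22.0
```

```bash
python3 - <<'E'
from h import *
o=get_obs();print(o['position'],o['ft_force'],o['q'])
go((.520,.097,.16),119.2)
im=[cams.camera(n) for n in("scene","top","wrist")]
for n,i in zip("stw",im): cv2.imwrite(f"pics/r_{n}.png",i)
a=cv2.resize(im[0][40:120,170:290],(600,400),interpolation=cv2.INTER_CUBIC)
b=cv2.resize(im[1][140:260,160:290],(216,200),interpolation=cv2.INTER_CUBIC)
c=cv2.resize(im[2],(267,200))
z=np.zeros((600,800,3),np.uint8);z[:400,:600]=a;z[400:,:216]=b;z[400:,220:487]=c
l=cv2.imread("pics/l_scene.png");z[400:,490:790]=cv2.resize(l[40:120,170:290],(300,200));cv2.imwrite("pics/mos9.png",z)
E
```

```text
[0.52043549 0.09695073 0.24252299] [-0.31996103  0.55381291 -9.78956777] [-2.70986719e-02  3.33593867e-01  1.60127754e+00  5.18038893e-05
  1.20764123e+00 -2.10531827e+00]
shift [0.0003 0.0002 0.0825] spin -0.12785484637174704 yaw 119.07 t 17.8
```

View pics/mos9.png

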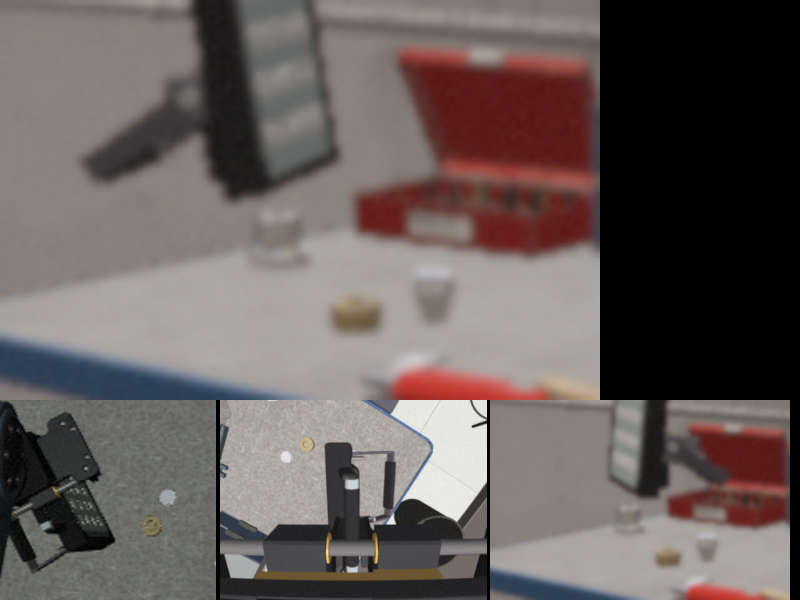

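The lamp hangs with its lens toward the vice and the stand behind; its bottom edge is at mosaic (235,190) and its foot at (95,165). The small parts are untouched. Now lower it, slowly at the end.

Request:
servo_tool(moves="0 0 0.012 0 0.008; 0 0 0.027 0 0.008; 0 0 0.042 0 0.008; 0 0 0.054 0 0.008; 0 0 0.063 0 0.008; 0 0 0.068 0 0.008; 0 0 0.072 0 0.008; 0 0 0.072 0 0.008")

```text
time: 18.62
position: [0.521, 0.0969, 0.1705]
tool_rot: [-0.251, 0.968, 0.0, 0.0]
ft_force: [0.8, 1.4, -9.9]
grip_width: 0.0141
grip_force: 22.0
```

Request:
servo_tool(moves="0 0 0.002 0 0.008; 0 0 0.004 0 0.008; 0 0 0.006 0 0.008; 0 0 0.008 0 0.008; 0 0 0.009 0 0.008; 0 0 0.009 0 0.008")

```text
time: 19.12
position: [0.5206, 0.0966, 0.166]
tool_rot: [-0.252, 0.968, -0.001, 0.001]
ft_force: [-8.1, -1.4, 15.9]
grip_width: 0.0142
grip_force: 22.0
```

Contact came about 10 mm earlier than expected, with a force of about 25 N. I'll relieve the load and work out numerically how the bar sits in the grip.

Request:
servo_tool(moves="0 0 -0.003 0 0.008; 0 0 -0.006 0 0.008; 0 0 -0.008 0 0.008; 0 0 -0.008 0 0.008")

```text
time: 19.45
position: [0.5211, 0.097, 0.1699]
tool_rot: [-0.251, 0.968, -0.0, 0.0]
ft_force: [0.9, -0.1, -9.3]
grip_width: 0.0141
grip_force: 22.0
```

```bash
python3 - <<'E'
from h import *
o=get_obs();p=o['position'];print(p,o['ft_force'],o['moment'])
R=Ro.from_quat(o['tool_rot']).as_matrix();m=cams.camera_model("wrist");w=cams.camera("wrist");cv2.imwrite("pics/w10.png",w)
tx=R[:,0]
for off in(.030,.037,.047):
  print(off,[proj(m,[p+[0,0,off]+s*tx*.045]).round(0).tolist() for s in(1,-1)])
# foot boot ends, predicted for alpha lean
d=np.array([.488,-.873,0]);d=-R[:,1]*[1,1,0]*np.sign(-R[:,1]@d)
for off in(.037,.047):
 for a in(0,10,20):
  a=np.radians(a);c,s=np.cos(a),np.sin(a)
  # rel bar: lamp dx=-174,dz=97 ; up = x, back
  dx,dz=-.174,.097
  q=p+[0,0,off]+np.array([0,0,1])*(dx*c-dz*s)-d*(dx*s+dz*c)
  print(off,np.degrees(a),"foot y+-48",[proj(m,[q+k*.048*tx]).round(0).tolist() for k in(1,-1)])
g=w.astype(int)
n,l,st,ce=cv2.connectedComponentsWithStats(((g.min(2)>120)&(g[...,0]-g[...,2]>8)).astype(np.uint8))
print([(s[:4].tolist(),int(s[4])) for s in st[1:] if s[4]>12])
dk=(w.max(2)<75).astype(np.uint8)[60:245];n,l,st,ce=cv2.connectedComponentsWithStats(dk)
print([(s[:4].tolist(),int(s[4])) for s in st[1:] if s[4]>80])
E
```

```text
[0.52114513 0.0969744  0.16989074] [ 0.89731111 -0.09467177 -9.25103973] [ 0.11439026  0.12018348 -0.01382591]
0.03 [[[279.0, 170.0]], [[279.0, 340.0]]]
0.037 [[[279.0, 173.0]], [[279.0, 348.0]]]
0.047 [[[279.0, 178.0]], [[279.0, 361.0]]]
0.037 0.0 foot y+-48 [[[387.0, 130.0]], [[379.0, 232.0]]]
0.037 10.0 foot y+-48 [[[349.0, 128.0]], [[344.0, 227.0]]]
0.037 20.0 foot y+-48 [[[311.0, 127.0]], [[309.0, 224.0]]]
0.047 0.0 foot y+-48 [[[391.0, 131.0]], [[382.0, 236.0]]]
0.047 10.0 foot y+-48 [[[351.0, 129.0]], [[345.0, 231.0]]]
0.047 20.0 foot y+-48 [[[312.0, 128.0]], [[310.0, 228.0]]]
[([371, 13, 110, 200], 399), ([277, 104, 7, 5], 23), ([269, 167, 17, 21], 325), ([322, 249, 4, 5], 18), ([271, 350, 14, 12], 144)]
[([221, 30, 72, 155], 8937), ([343, 67, 25, 103], 2011), ([526, 140, 34, 45], 705), ([393, 155, 77, 30], 1297)]
```

The lean is about 8.5° (boot centred at column 355) with no roll; the bar has just slipped a little in the pads. Lower it to light contact, then ease it back onto the stand.

Request:
servo_tool(moves="0 0 0.001 0 0.008; 0 0.001 0.002 0 0.008; 0 0.001 0.003 0 0.008; 0 0.001 0.003 0 0.008; 0 0.001 0.003 0 0.008")

```text
time: 19.92
position: [0.5202, 0.0978, 0.1669]
tool_rot: [-0.251, 0.968, 0.0, -0.0]
ft_force: [-0.9, -0.4, -5.7]
grip_width: 0.0141
grip_force: 22.0
```

Now in partial contact. Lower slightly more and move back.

Request:
servo_tool(moves="0 0.001 0.001 0 0.008; 0 0.002 0.001 0 0.008; 0 0.003 0.001 0 0.008; 0 0.004 0.001 0 0.008; 0 0.004 0.001 0 0.008; 0 0.004 0.001 0 0.008")

```text
time: 20.42
position: [0.5183, 0.1013, 0.1662]
tool_rot: [-0.251, 0.968, -0.0, 0.0]
ft_force: [-3.5, -1.6, 1.3]
grip_width: 0.0144
grip_force: 22.0
```

```bash
cat > chk.py <<'E'
from h import *
o=get_obs();p=o['position'];print(p,o['ft_force'],o['moment'],o['grip_width'],o['time'])
w=cams.camera("wrist");R=Ro.from_quat(o['tool_rot']).as_matrix();d=-R[:,1]*[1,1,0];m=cams.camera_model("wrist")
print("F along d",o['ft_force']@d)
dk=(w.max(2)<75).astype(np.uint8)[60:245];n,l,st,ce=cv2.connectedComponentsWithStats(dk)
print([(s[:4].tolist(),int(s[4])) for s in st[1:] if s[4]>300 and 295<s[0]<400])
for a in(6,8,10,12):
  a=np.radians(a);c,s=np.cos(a),np.sin(a);out=[]
  for dx in(-.174+.0,):
    for e in(-.012,.012): # boot ends in swing dir (-sin2,cos2)... and end face r=90
      x=-.124-.015+.09*np.cos(2)-e*np.sin(2);z=-.024+.044+.09*np.sin(2)+e*np.cos(2)
      out.append(proj(m,[p+[0,0,.037]+np.array([0,0,1])*(x*c-z*s)-d*(x*s+z*c)]).round(0)[0].tolist())
  print(round(np.degrees(a)),out)
E
python3 chk.py
```

```text
[0.51828037 0.10128134 0.16623172] [-3.47760966 -1.64872426  1.34518579] [-0.18052207  0.71570577  0.00761171] 0.014359773957370259 20.4167
F along d -0.25214170755903165
[([339, 67, 25, 102], 2009), ([390, 155, 77, 30], 1298)]
6 [[374.0, 183.0], [356.0, 178.0]]
8 [[367.0, 182.0], [349.0, 177.0]]
10 [[359.0, 181.0], [341.0, 177.0]]
12 [[352.0, 180.0], [334.0, 176.0]]
```

Request:
servo_tool(moves="0.001 0.001 0 0 0.008; 0.001 0.002 0 0 0.008; 0.001 0.003 0 0 0.008; 0.001 0.003 0 0 0.008; 0.001 0.003 0 0 0.008")

```text
time: 20.88
position: [0.5162, 0.1035, 0.1657]
tool_rot: [-0.251, 0.968, -0.0, 0.0]
ft_force: [-1.7, -1.6, -2.3]
grip_width: 0.0141
grip_force: 22.0
```

```bash
python3 chk.py
```

```text
[0.51617134 0.10345511 0.16566311] [-1.73704412 -1.56475609 -2.3219846 ] [-0.27815004  0.29981384 -0.09140303] 0.014138431715304045 20.8833
F along d 0.5218899270755637
[([336, 68, 25, 102], 1997), ([388, 155, 77, 30], 1319)]
6 [[374.0, 183.0], [356.0, 178.0]]
8 [[367.0, 182.0], [349.0, 177.0]]
10 [[359.0, 181.0], [341.0, 177.0]]
12 [[352.0, 180.0], [334.0, 176.0]]
```

Request:
servo_tool(moves="0.0005 0.001 0 0 0.008; 0.0005 0.003 0 0 0.008; 0.0005 0.003 0 0 0.008; 0.0005 0.003 0 0 0.008")

```text
time: 21.27
position: [0.5143, 0.106, 0.1654]
tool_rot: [-0.251, 0.968, 0.0, 0.0]
ft_force: [1.1, -0.7, -7.9]
grip_width: 0.014
grip_force: 22.0
```

```bash
python3 chk.py
```

```text
[0.51429979 0.10602303 0.16542863] [ 1.1317971  -0.71249317 -7.90064602] [-0.19442065 -0.14582131 -0.05231056] 0.013991311786719947 21.2667
F along d 1.1731293260144884
[([336, 70, 25, 102], 1994), ([386, 155, 78, 30], 1361)]
6 [[374.0, 183.0], [356.0, 178.0]]
8 [[367.0, 182.0], [349.0, 177.0]]
10 [[359.0, 181.0], [341.0, 177.0]]
12 [[352.0, 180.0], [334.0, 176.0]]
```

Request:
servo_tool(moves="0 0 0.001 0 0.008; 0 0 0.002 0 0.008; 0 0 0.002 0 0.008; 0 0 0.002 0 0.008")

```text
time: 21.65
position: [0.5146, 0.106, 0.1653]
tool_rot: [-0.251, 0.968, -0.0, 0.001]
ft_force: [-3.4, -0.4, 5.9]
grip_width: 0.0144
grip_force: 22.0
```

```bash
python3 chk.py
```

```text
[0.51460632 0.1059907  0.16526609] [-3.3585408  -0.41320618  5.94356154] [-0.08763335  0.5152246  -0.01945015] 0.014393969600816547 21.65
F along d -1.2730283051689446
[([337, 69, 25, 102], 2008), ([386, 155, 79, 30], 1392)]
6 [[374.0, 182.0], [356.0, 177.0]]
8 [[367.0, 182.0], [349.0, 177.0]]
10 [[359.0, 181.0], [341.0, 176.0]]
12 [[352.0, 180.0], [334.0, 176.0]]
```

Standing firmly on edge and foot. Ease the load and release slowly.

Request:
servo_tool(moves="0 0 -0.001 0 0.008; 0 0 -0.001 0 0.008; 0 0 -0.001 0 0.008", grip_force=8)

```text
time: 21.95
position: [0.5144, 0.1061, 0.1652]
tool_rot: [-0.251, 0.968, 0.0, 0.0]
ft_force: [-1.4, 1.1, 1.9]
grip_width: 0.0146
grip_force: 8.0
```

Request:
servo_tool(moves="0 0 0 0 0.012; 0 0 0 0 0.015; 0 0 0 0 0.016; 0 0 0 0 0.018; 0 0 0 0 0.02; 0 0 0 0 0.022; 0 0 0 0 0.026; 0 0 0 0 0.03; 0 0 0 0 0.03", grip_force=3)

```text
time: 22.7
position: [0.5142, 0.1056, 0.1648]
tool_rot: [-0.251, 0.968, -0.0, 0.0]
ft_force: [0.5, 0.4, 0.5]
grip_width: 0.0282
grip_force: 0.0
```

```bash
python3 chk.py
```

```text
[0.51422111 0.10563019 0.16482677] [0.50734314 0.43394947 0.52056511] [0.09379655 0.0484554  0.04632518] 0.028229450537113353 22.7
F along d -0.13229467115697388
[([337, 70, 25, 101], 1997), ([386, 155, 78, 30], 1330)]
6 [[374.0, 182.0], [356.0, 178.0]]
8 [[367.0, 182.0], [349.0, 177.0]]
10 [[359.0, 181.0], [341.0, 177.0]]
12 [[352.0, 180.0], [334.0, 176.0]]
```

Released and the lamp has not moved. Retract straight up, then clear of the top camera's view.

Request:
servo_tool(moves="0 0 0 0 0.036; 0 0 -0.01 0 0.036; 0 0 -0.025 0 0.036; 0 0 -0.045 0 0.036; 0 0 -0.07 0 0.036; 0 0 -0.1 0 0.036; 0 0 -0.13 0 0.036; 0 0 -0.15 0 0.036; 0 0 -0.15 0 0.036")

```text
time: 23.5
position: [0.5173, 0.1058, 0.3209]
tool_rot: [-0.251, 0.968, -0.002, 0.006]
ft_force: [0.7, -0.3, 0.3]
grip_width: 0.036
grip_force: 0.0
```

```bash
python3 - <<'E'
from h import *
o=get_obs();p=o['position'];print(p,o['ft_force'],o['time'])
m=cams.camera_model("wrist");w=cams.camera("wrist");cv2.imwrite("pics/f_w.png",w)
g=w.astype(int)
n,l,st,ce=cv2.connectedComponentsWithStats(((g.min(2)>120)&(g[...,0]-g[...,2]>8)).astype(np.uint8))
print([(s[:4].tolist(),c.round(1).tolist()) for s,c in zip(st[1:],ce[1:]) if s[4]>12])
dk=(w.max(2)<75).astype(np.uint8)[:245];n,l,st,ce=cv2.connectedComponentsWithStats(dk)
print([(s[:4].tolist(),int(s[4])) for s in st[1:] if s[4]>200])
bar=np.array([.5144,.106,.202]);d=np.array([.4856,-.8742,0]);e=np.array([.8742,.4856,0])
for k in(-1,1):print("bar end",proj(m,[bar+k*.045*e]).round(0),"foot end",proj(m,[bar-[0,0,.185]-.065*d+k*.048*e]).round(0))
go((.36,.30,.33),119)
E
```

```text
[0.51727891 0.10583621 0.3208937 ] [ 0.65572916 -0.34464718  0.27470329] 23.5
[([280, 0, 138, 245], [363.3, 109.8]), ([6, 71, 7, 27], [9.1, 84.0]), ([21, 73, 15, 60], [28.5, 101.4]), ([0, 99, 6, 23], [2.5, 110.0]), ([26, 125, 5, 18], [28.0, 133.4]), ([281, 127, 9, 11], [285.4, 132.0]), ([10, 134, 11, 42], [14.8, 154.0]), ([281, 232, 8, 11], [284.6, 236.6])]
[([29, 58, 21, 64], 243), ([238, 88, 61, 157], 5880), ([322, 115, 16, 72], 927), ([0, 129, 13, 28], 254), ([489, 149, 71, 96], 1510), ([361, 199, 94, 46], 2673), ([19, 213, 66, 32], 770), ([0, 225, 45, 20], 481), ([420, 232, 58, 13], 558)]
bar end [[280. 131.]] foot end [[330. 114.]]
bar end [[280. 232.]] foot end [[327. 185.]]
shift [ 0.0415  0.2454 -0.0129] spin 0.11415982922954981 yaw 119.11 t 23.55
```

```bash
python3 - <<'E'
from h import *
t=cams.camera("top");a=cv2.imread("pics/top0.png");m=cams.camera_model("top")
for n,x in dict(bush=(.619,.166,.02),collet=(.547,-.058,.02),collar=(.501,-.034,.01)).items():
    u,v=proj(m,[x])[0].round().astype(int)
    r=cv2.matchTemplate(t[v-14:v+15,u-14:u+15],a[v-7:v+8,u-7:u+8],cv2.TM_CCOEFF_NORMED);_,s,_,l=cv2.minMaxLoc(r);print(n,round(s,3),np.array(l)-7)
print(job.hand_in())
E
```

```text
bush 0.129 [6 6]
collet 0.987 [0 0]
collar 0.983 [0 0]
the job is handed in; nothing more can be done
None
```

Handed in: the stand is snapped to about 2.0 rad and the lamp stands on its lower edge and stand, lens toward the vice jaws. The collet and collar are confirmed unmoved; the top-view check gave no match for the bush, probably hidden by the arm, but the arm never worked near it.

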